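# Tread depth of the yellow-marked tyre sample

## Robot

A 7-joint arm with a two-finger parallel gripper is mounted at the origin on the work surface. World frame = base frame: x ahead of the robot, y to its left, z up, the work surface at z = 0. Lengths are in m, angles in rad, forces in N, time in s.
With the tool pointing down it reaches from about 0.425 to 0.95 m from the base axis. Payload 4.7 kg.
Tool frame: the origin (TCP) lies on the centre line of the jaws, within the pads' length; the fingertips stand robot.nose_length ahead of it and the grasp point (between the pads) lies 8 mm behind it (robot.nose_length is the distance from the TCP to the fingertips, in m); z points along the fingers, y is the line along which they close (so a half turn about z gives the same grasp; the last joint's range is limited). The gripper opens to 85 mm and grips with 20 to 120 N. Pads are 22 mm wide; open, the fingers measure 114 mm over their backs; the gripper's body (76 mm by 85 mm) begins 54 mm behind the grasp point. The pads swing forward as they close: fully open they stand 13 mm farther back than shut.
Start: joints at [-1.282, 0.469, -0.049, 1.532, 0.024, 1.141, -0.082], TCP at [0.211, 0.641, 0.242] pointing down, gripper open.
Joint ranges: [-2.59, 2.59], [-0.33, 1.99], [-1.39, 1.29], [0.1, 2.45], [-1.04, 4.18], [0.21, 1.99], [-2.66, 2.66]. Speed limits (rad/s): [2.57, 2.57, 3.14, 3.14, 3.14, 3.14, 3.14].

## Interface

Orientations are given as [roll, pitch, yaw] about the fixed x, y, z axes, in that order (R = Rz(yaw) Ry(pitch) Rx(roll)).
In Python, from plant import robot gives the robot as it stands. Calls block until the motion is done:
- robot.goto(position, orientation): joint-space move of the TCP to a pose.
- robot.move_straight(position, vel=0.15, attitude=None, contact_N=None): straight line of the TCP; attitude=None keeps the orientation; vel is the mean speed in m/s. With contact_N (N) it stops when the force on the tool has changed by that much, and returns True; else False.
- robot.move_joints(angles): joint-space move.
- robot.grip(opening, strength=None): opening from 0.0 (shut) to 1.0 (fully open); strength is the grip in N (None keeps the last); returns when the fingers have stopped.
- robot.sleep(seconds).
- robot.inverse_kinematics(position, orientation): joint angles nearest the present ones, or None.
- robot.sense(): the state.
- robot.grab_frame(name): name is "side" or "top"; returns a dict with "image" (480x640x3 uint8, red, green, blue), "range_z" (480x640 float32, m along the optical axis (not along the pixel's ray), 0 where there is no reading), "fx", "fy", "cx", "cy" (pixels), "R" (3x3) and "t" (3): a world point X has camera coordinates R X + t. Camera axes: x right, y down, z forward; pixel columns grow to the right and rows downward; lengths in m; the calibration is good to about 2 mm. A picture is of the moment at which its call begins.
A pose or a line that the arm cannot do raises robot.IKError and nothing moves.
- robot.close_job(): hands the job in; it is judged then, once.
The state is a dict: "t": time; "joint_pos": joint angles; "joint_velocities": joint speeds; "effort": joint torques, N m; "tcp_pos": TCP position; "tcp_rot": TCP orientation; "wrist_force": force on the tool from outside, world axes, zero at the start; "torque": the same for the moment, N m; "opening": opening from 0.0 (shut) to 1.0 (fully open); "gripper_force": force on a finger pad.
Only numpy, scipy, OpenCV 4.12 (cv2) and the standard library are available. Lean on these libraries where they do the work, as an engineer would, in place of code of your own. Each camera call takes 0.05 s, during which the arm holds its last target. There are 200 camera calls.

## Task

Take the orange depth gauge from its wooden holder and measure the groove of the tyre tread sample with yellow paint marks: with the gauge's metal base bridging the groove squarely, push the sprung probe down into the groove until the base sits flat on the ribs on both sides. Then let go and leave the gauge seated there, so that the depth can be read from its red tail. Do not measure or press on the blue- or white-marked samples with it.

Things in the scene. Friction and masses are not known exactly. Their poses are not given: they have to be found in the camera images.
- gauge: Loose depth gauge, 0.28 kg, upright in its holder. Origin: centre of the base's underside; z up. Aluminium base bar 84 mm along y, 30 mm along x, 12 mm thick; on it an orange body 30 x 30 mm, 12 to 64 mm above the underside: grip it there, across either pair of faces. Steel probe, 8 mm thick, sticks out 30 mm below the underside. Red tail on top, 68 mm up at rest, rises with the probe.
- probe (a joint): How far the probe is pushed up into the gauge, m: 0 = fully out, at most 0.029. Groove depth = 30 mm minus this: 0.010 when seated on the yellow sample. A spring (2.5 N + 1 N per 10 mm) pushes it out, a 1.8 N drag holds the reading: the gauge's weight does not push it in, about 3 N more is needed, but once seated it stays when let go.
- holder: Fixed wooden block, 60 mm (x) by 110 mm (y), 45 mm high, with an 18 mm hole down its centre in which the probe hangs; the gauge's base lies on top, long side along the block's long side. Origin: centre of the underside. Lift the gauge 35 mm or more to clear it.
- tread_yellow_groove (a point): Centre of the groove's mouth, level with the rib tops, on the sample with YELLOW paint on its shoulders; 50 mm above the bench, z up. Groove along x: 140 mm long, 30 mm wide (y), 20 mm deep, flat floor, open ends; on each side a rib 40 mm wide of three black rubber lugs, 44 mm long, 4 mm gaps. Fixed to the bench on a plywood board 150 x 120 mm.
- tread_blue: Bystander sample with BLUE paint on its shoulders, groove 12 mm deep. Same make as the yellow one: three lugs a side, screwed to the bench on a plywood board 150 x 120 mm, top 50 mm above the bench. Origin: centre of its underside.
- tread_white: Bystander sample with WHITE paint on its shoulders, groove 26 mm deep. Same make as the yellow one: three lugs a side, screwed to the bench on a plywood board 150 x 120 mm, top 50 mm above the bench. Origin: centre of its underside.
Not all that is in view belongs to the job. There is more than one size of the gauge; the one meant has the size given above. What is shaped like the part that bears tread_yellow_groove but pink is not meant.

How it is judged:
On the way:
1. while still held, the gauge is pushed down until its base is flat on the yellow-marked sample, the probe in the groove (z of gauge in the frame of tread_yellow_groove between -0.003 and 0.003 m and x of gauge in the frame of tread_yellow_groove between -0.055 and 0.055 m and y of gauge in the frame of tread_yellow_groove between -0.014 and 0.014 m and angle between gauge's own z axis and vertical below 0.08 rad and angle between the y axis of gauge and the y axis of tread_yellow_groove, either way round below 0.35 rad and value of joint probe between 0.006 and 0.014 m and contact force between the fingers and gauge above 0.5 N), for 0.2 s.
At the end, for the whole second after the job is handed in: Gauge released and still on the yellow-marked sample: underside within 3 mm of the rib tops, tilt under 4.5 deg, base within 20 deg of square across the groove, centre within 14 mm of the groove's middle line and 55 mm of mid-length, probe pushed in 6 to 14 mm (10 nominal) (z of gauge in the frame of tread_yellow_groove between -0.003 and 0.003 m and x of gauge in the frame of tread_yellow_groove between -0.055 and 0.055 m and y of gauge in the frame of tread_yellow_groove between -0.014 and 0.014 m and angle between gauge's own z axis and vertical below 0.08 rad and angle between the y axis of gauge and the y axis of tread_yellow_groove, either way round below 0.35 rad and value of joint probe between 0.006 and 0.014 m and linear speed of gauge below 0.01 m/s and velocity of joint probe between -0.005 and 0.005 m/s); the robot touches nothing.
It fails at once if the gauge is pressed on the blue- or white-marked sample (contact force between gauge and tread_blue above 1 N or contact force between gauge and tread_white above 1 N).
It also fails if it takes over 40 s, if anything falls off the work surface, if the arm or the gripper's body presses on something with over 40 N, if the wrist force passes 120 N, or if a joint passes its speed limit or range.

## Working session

There is one attempt and no reset: what is moved stays moved. The work goes in short steps, each a Python script; the robot and the scene stay as the last script left them, time stands still between calls to the robot, and variables do not carry over. Pictures are saved under pics/ and viewed, at most 10 in all, crops included, and the job is handed in when it is done.

```bash
mkdir -p pics; cat > h.py <<'E'
import numpy as np, cv2
from plant import robot
def snap(n):
    f=robot.grab_frame(n); R=np.array(f["R"]);t=np.array(f["t"]);z=f["range_z"]
    v,u=np.mgrid[:480,:640]
    P=np.stack([(u-f["cx"])/f["fx"]*z,(v-f["cy"])/f["fy"]*z,z],-1)
    W=(P-t)@R; W[z==0]=np.nan
    return f["image"],W
def save(n,im,s=1):
    cv2.imwrite("pics/"+n,cv2.cvtColor(im,cv2.COLOR_RGB2BGR))
E
python3 - <<'E'
from h import *
for n in("top","side"):
    im,W=snap(n); save(n+"1.png",im); np.savez("/tmp/"+n,im=im,W=W)
s=robot.sense(); print(robot.nose_length,s["tcp_pos"],s["tcp_rot"],s["t"])
E
```

```text
0.011 [0.2107244  0.64072171 0.24135582] [-3.13980324e+00  3.31827549e-05  2.82379810e+00] 0.1
```

View pics/top1.png

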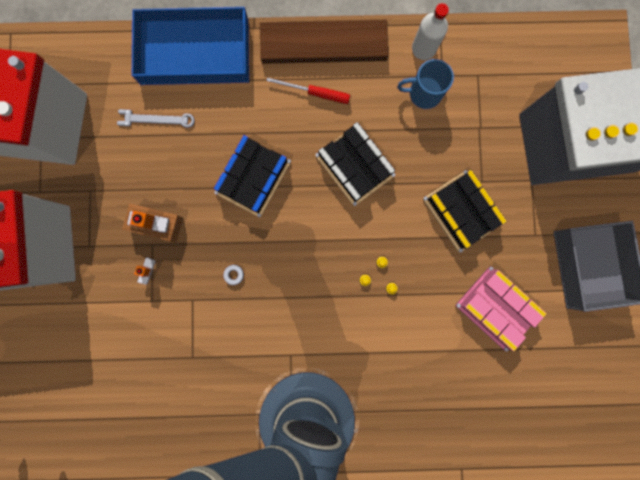

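View pics/side1.png

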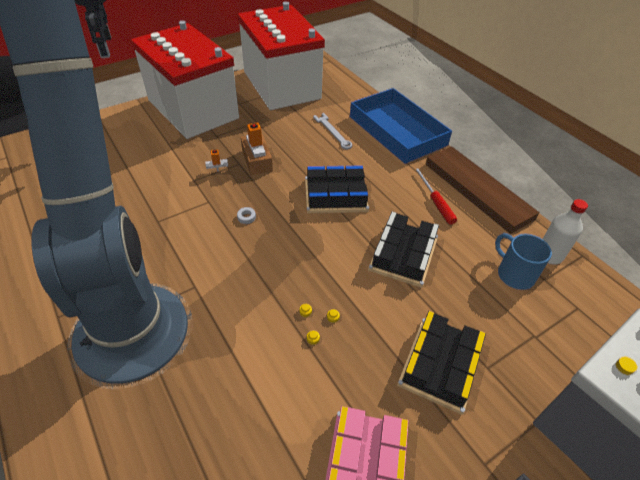

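Top view: the gauge in its holder is at about (145,220) with a small decoy gauge at (147,268). The yellow sample is at (465,210), blue at (252,175), white at (355,163) and pink at (502,310).

```bash
cat > m.py <<'E'
from h import *
def rect(P):
    r=cv2.minAreaRect(P[:,:2].astype(np.float32)*1000); b=cv2.boxPoints(r)
    e=[b[1]-b[0],b[2]-b[1]]; l=max(e,key=np.linalg.norm)
    return np.round(r[0],1),np.round(r[1],1),round(np.degrees(np.arctan2(l[1],l[0]))%180,1),len(P)
E
python3 - <<'E'
from m import *
for n in("top","side"):
    d=np.load(f"/tmp/{n}.npz");im=d["im"].astype(int);W=d["W"]
    if n=="top":
        cy=W[210,465]; cg=W[220,145]; print(cy,cg)
    def near(c,r): return np.hypot(W[...,0]-c[0],W[...,1]-c[1])<r
    z=W[...,2]; hsv=cv2.cvtColor(d["im"],cv2.COLOR_RGB2HSV)
    m=near(cy,.11); print(n,"board",rect(W[m&(z>.006)&(z<.06)]))
    print(" tops",rect(W[m&(z>.044)&(z<.056)]),np.nanmedian(z[m&(z>.044)]))
    ye=m&(hsv[...,0]>20)&(hsv[...,0]<35)&(hsv[...,1]>200)&(hsv[...,2]>120)&(z>.03); print(" yellow",rect(W[ye]))
    g=near(cg,.1)
    for a,b in((.035,.05),(.05,.062),(.07,.12),(.1,.12)):
        q=g&(z>a)&(z<b)
        if q.sum()>3: print(" g",a,rect(W[q]),np.round(np.median(z[q]),4))
    gray=g&(hsv[...,1]<60)&(z>.05)&(z<.063); print(" base",rect(W[gray]))
    o=g&(hsv[...,0]<14)&(hsv[...,1]>190)&(z>.1); print(" bodytop",rect(W[o]))
E
```

```text
[ 0.46187933 -0.36881095  0.03291794] [0.44841432 0.3231649  0.10475798]
top board (array([ 463.1, -368.9]), array([149.9, 118.3]), np.float32(31.6), 3671)
 tops (array([ 463.8, -370.2]), array([140. , 111.4]), np.float32(31.6), 2218) 0.05010900843097883
 yellow (array([ 463. , -370.4]), array([136.9, 110.9]), np.float32(32.3), 586)
 g 0.035 (array([419. , 347.1]), array([112.5, 128.5]), np.float32(164.9), 815) 0.0457
 g 0.05 (array([424.2, 329.2]), array([133.3,  89.4]), np.float32(14.6), 236) 0.0575
 g 0.07 (array([452. , 337.2]), array([31.3, 30.1]), np.float32(77.0), 317) 0.1087
 g 0.1 (array([452. , 337.4]), array([30.9, 30. ]), np.float32(76.8), 232) 0.1097
 base (array([452.1, 337.2]), array([85.8, 29.8]), np.float32(77.2), 211)
 bodytop (array([451.6, 335.3]), array([26.5, 30.1]), np.float32(167.9), 141)
side board (array([ 460.8, -373.2]), array([149.8, 120.1]), np.float32(31.7), 5396)
 tops (array([ 462.6, -372.1]), array([143.8, 110.1]), np.float32(31.6), 3170) 0.048737822867894354
 yellow (array([ 462.5, -371.7]), array([139.4, 107.7]), np.float32(31.7), 736)
 g 0.035 (array([449.2, 333.4]), array([113.6,  60.4]), np.float32(74.3), 391) 0.0429
 g 0.05 (array([411.7, 323.2]), array([98.6, 84.9]), np.float32(18.0), 140) 0.0551
 g 0.07 (array([449.5, 335.1]), array([37.3, 30.2]), np.float32(77.7), 244) 0.0974
 g 0.1 (array([449.4, 335.7]), array([36., 29.]), np.float32(76.6), 110) 0.1071
 base (array([448.8, 334.6]), array([85.1, 29.7]), np.float32(78.4), 123)
 bodytop (array([446.2, 332. ]), array([27.8, 31.2]), np.float32(96.2), 38)
```

```bash
python3 - <<'E'
import numpy as np,cv2
a=np.load("/tmp/top.npz")["im"];b=np.load("/tmp/side.npz")["im"]
A=cv2.resize(a[190:300,90:200],(396,396));B=cv2.resize(b[105:195,190:290],(396,396))
cv2.imwrite("pics/crop1.png",np.hstack([A,B])[...,::-1])
E
```

```text
(no output)
```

View pics/crop1.png

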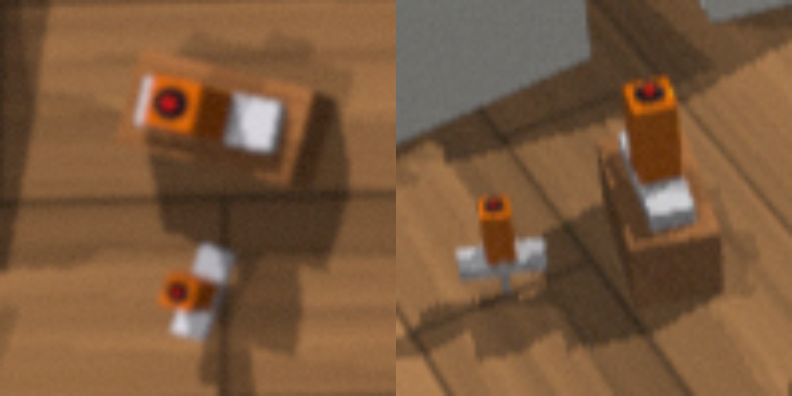

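```bash
python3 - <<'E'
from m import *
r=np.radians
for a in (167.2,-12.8,77.2,-102.8):
    j=robot.inverse_kinematics([.4515,.3365,.18],[np.pi,0,r(a)])
    print(a,None if j is None else np.round(j,2))
    for b in(a+44.4,a-135.6):
        j=robot.inverse_kinematics([.463,-.371,.18],[np.pi,0,r(b)])
        print("   ",b,None if j is None else np.round(j,2))
E
```

```text
167.2 [-0.74  0.35  0.03  1.87 -0.01  0.92  0.65]
    211.6 [ 1.19  0.52 -0.8   1.77  0.43  1.04  2.35]
    31.599999999999994 [-0.15  0.63  1.11  1.84 -0.64  1.08  0.19]
-12.8 [-1.22  0.4   0.66  1.9  -0.3   0.94 -2.22]
    31.599999999999998 [-0.15  0.63  1.11  1.84 -0.64  1.08  0.19]
    -148.4 [ 1.19  0.52 -0.8   1.77  0.43  1.04  2.35]
77.2 [-0.99  0.36  0.35  1.89 -0.15  0.92 -0.79]
    121.6 [-0.16  0.64  1.13  1.84 -0.66  1.09  1.77]
    -58.39999999999999 [-0.15  0.63  1.11  1.84 -0.64  1.08 -1.38]
-102.8 [-0.5   0.37 -0.27  1.86  0.12  0.93  2.09]
    -58.4 [-0.15  0.63  1.11  1.84 -0.64  1.08 -1.38]
    -238.39999999999998 [-0.16  0.64  1.13  1.84 -0.66  1.09  1.77]
```

```bash
python3 - <<'E'
from m import *
o=[np.pi,0,np.radians(167.2)]
robot.grip(1.0)
robot.goto([.451,.3365,.2],o)
robot.move_straight([.451,.3365,.077],vel=.1,contact_N=8)
print(robot.sense()["tcp_pos"])
robot.grip(0,strength=50)
s=robot.sense();print(s["opening"],s["gripper_force"],s["t"])
robot.move_straight([.451,.3365,.25],vel=.12)
s=robot.sense();print(s["opening"],s["gripper_force"],s["t"],s["tcp_pos"])
for n in("top","side"):
    im,W=snap(n); np.savez("/tmp/b"+n,im=im,W=W); save(n+"2.png",im)
E
```

```text
[0.45142782 0.33683434 0.07764099]
0.3460800026083468 50.37062644958496 3.7
0.3434797077117113 49.819459319114685 5.2917 [0.45061499 0.3361851  0.24912293]
```

View pics/side2.png

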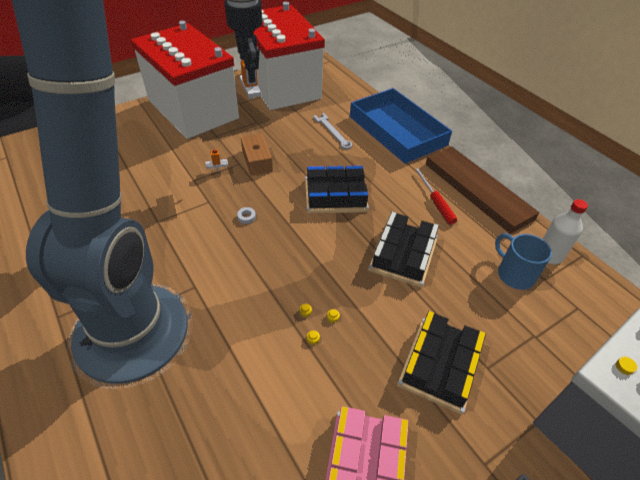

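The gauge is held in the gripper at (250,85), and the holder is empty at (257,152). Next I carry it over the yellow sample and take a closer look.

```bash
python3 - <<'E'
from m import *
o=[np.pi,0,np.radians(31.6)]
robot.goto([.463,-.371,.25],o)
robot.move_straight([.463,-.371,.135],vel=.15)
robot.sleep(.2)
s=robot.sense();print(s["tcp_pos"],s["tcp_rot"],s["t"],s["gripper_force"])
im,W=snap("side"); z=W[...,2]
hsv=cv2.cvtColor(im,cv2.COLOR_RGB2HSV)
n=np.hypot(W[...,0]-.463,W[...,1]+.371)<.07
b=n&(hsv[...,1]<60)&(hsv[...,2]>110)&(z>.085)&(z<.125); P=W[b]
print("base",rect(P), np.percentile(z[b],[2,50,98]))
v,u=np.where(b);print(u.min(),u.max(),v.min(),v.max())
save("c3.png",cv2.resize(im[220:430,340:550],(600,600)))
E
```

```text
[ 0.46345827 -0.37136192  0.13595765] [ 3.14002147e+00 -9.48789713e-04  5.51633642e-01] 9.0167 49.770289063453674
base (array([ 461.3, -372.9]), array([31.4, 83.4]), np.float32(120.6), 532) [0.10666713 0.11377319 0.11698909]
429 481 317 352
```

View pics/c3.png

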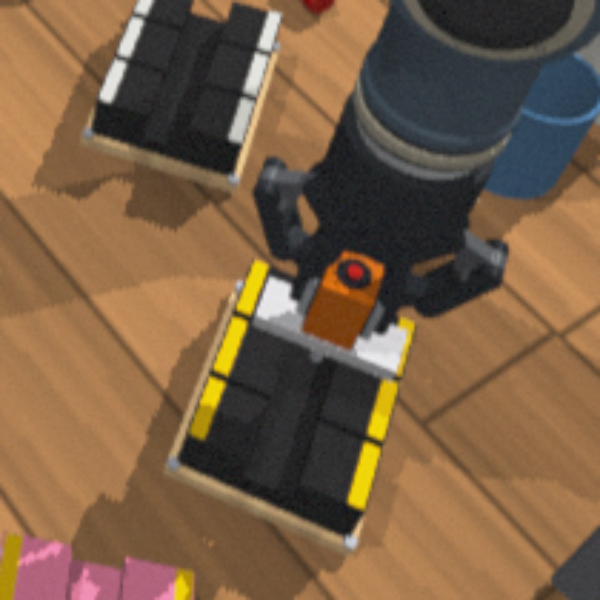

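The gauge hangs upright over the yellow sample, squarely across the groove with the probe in line with it. In the same camera the base centre is within 2 mm of the sample's centre, so I can press down.

```bash
python3 - <<'E'
from m import *
p=[.463,-.371]
f0=robot.sense()["wrist_force"]
h=robot.move_straight(p+[.077],vel=.04,contact_N=18)
robot.sleep(.5)
s=robot.sense();print(h,s["tcp_pos"],np.array(s["wrist_force"])-f0,s["t"],s["gripper_force"])
im,W=snap("side"); z=W[...,2]
hsv=cv2.cvtColor(im,cv2.COLOR_RGB2HSV)
n=np.hypot(W[...,0]-.463,W[...,1]+.371)<.07
b=n&(hsv[...,1]<60)&(hsv[...,2]>110)&(z>.045)&(z<.075)
print("base",rect(W[b]),np.percentile(z[b],[2,50,90,98]))
save("c4.png",cv2.resize(im[250:430,360:540],(600,600)))
E
```

```text
True [ 0.46298606 -0.37105601  0.08248415] [-0.22993123  0.05382594  7.76420755] 10.775 50.80799102783203
base (array([ 463.3, -361.4]), array([ 56.3, 105.7]), np.float32(110.3), 479) [0.05050202 0.06040439 0.06218027 0.06351376]
```

View pics/c4.png

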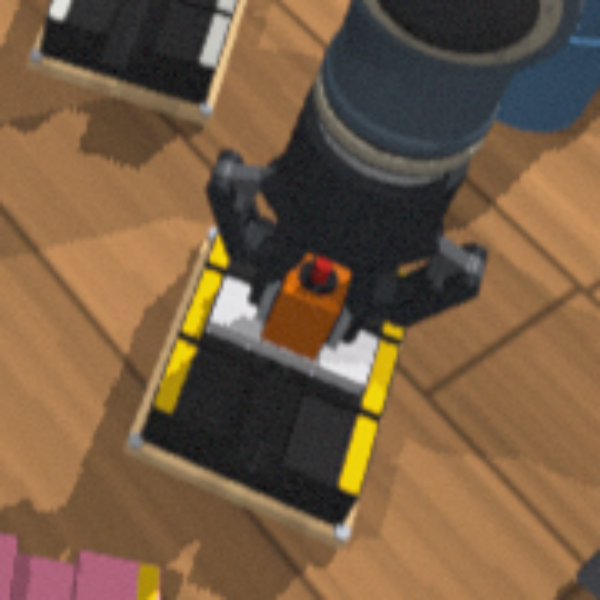

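The base sits on the ribs and the red tail has risen. I'll press once more to be sure it's seated, then release and back off.

```bash
python3 - <<'E'
from m import *
p=[.463,-.371]
h=robot.move_straight(p+[.079],vel=.02,contact_N=12); robot.sleep(.4)
s=robot.sense();print(h,s["tcp_pos"],s["wrist_force"],s["gripper_force"])
robot.grip(1.0); robot.sleep(.2)
robot.move_straight(p+[.22],vel=.12)
robot.goto([.45,-.15,.3],[np.pi,0,np.radians(31.6)])
im,W=snap("side"); z=W[...,2]
hsv=cv2.cvtColor(im,cv2.COLOR_RGB2HSV)
n=np.hypot(W[...,0]-.463,W[...,1]+.371)<.055
b=n&(hsv[...,1]<60)&(hsv[...,2]>110)&(z>.053)&(z<.07)
print("base",rect(W[b]),np.percentile(z[b],[2,50,90,98]),robot.sense()["t"])
A=np.c_[W[b&(z>.058)][:,:2],np.ones((b&(z>.058)).sum())];print("slope",np.linalg.lstsq(A,z[b&(z>.058)],rcond=None)[0])
save("c5.png",cv2.resize(im[250:430,360:540],(600,600)))
E
```

```text
True [ 0.46301933 -0.37123614  0.08264685] [-0.40617488  0.3619944   5.21803294] 50.895352363586426
base (array([ 461.6, -372.4]), array([33.2, 83.8]), np.float32(122.3), 496) [0.05729967 0.06107505 0.06288826 0.06374593] 14.5
slope [-0.01664825 -0.0011262   0.06841691]
```

View pics/c5.png

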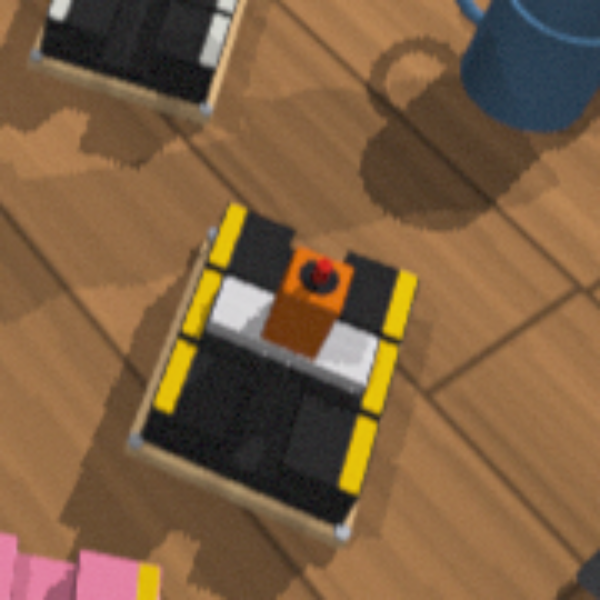

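The released gauge sits flat and square across the yellow sample's groove with the red tail raised, at (320,275) in the crop.

```bash
python3 -c "
from plant import robot
print(robot.close_job())"
```

```text
the job is handed in; nothing more can be done
None
```

The orange gauge is seated flat and square across the groove of the yellow-marked sample, released with its red tail raised, and the job was handed in about 14.5 s into the 40 s limit; the judge's verdict was not shown.

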